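# Light-cure a bonded window: load the curing box and hold the lamp over the joint

## Task

The window in the aluminium cover has just been glued and must be cured by lamp light inside the shielded curing box. First slide the tray with the cover lying on it fully home through the slot of the box; then take the lamp out of its stand, carry it over the box's walls and hold it upright, lens down, about 15 mm above the window, centred on it and lengthwise along it, without ever touching cover, tray or box with it or shifting the things that stand around. Finish while still holding the lamp there, still, touching nothing else.

Things in the scene. Friction and masses are not known exactly. Their poses are not given: they have to be found in the camera images.
- curing_box: Curing box fixed on the desk, no floor, open top, 152 x 156 mm, four amber see-through walls with rims 69 mm high. Origin on the desk at its middle, z up. The tray slides on the desk along the box's +x, in at its -x side, to a stop whose face is at x = +60 mm; home, the tray's origin is at the box's origin, axes parallel. Rails guide it: inner faces at y = +-62.5 mm, lips at 9 to 13 mm height.
- slot (a point): Middle of the slot under the box's front wall, on the desk, 68 mm to -x of the box's origin (same axes). The slot is 35 mm high; the wall above it is 4 mm thick, the posts beside it reach 6 mm further out. Flared rail ends reach 22 mm out to -x of this point, where they are about 142 mm apart.
- tray: Flat dark steel tray lying before the box, loose, 120 x 120 mm, 5 mm thick, low rim (top at 10 mm), about 0.35 kg. Origin at the middle of its underside, z up; its +x edge enters the box first. On its -x side a 44 mm wide, 5 mm thick tongue carries an upright pull.
- pull (a point): Centre of the tray's upright black pull, 124 mm to -x of the tray's origin and 40 mm above the desk; axes as the tray's. The pull is 12 mm thick (x), 44 mm wide (y) and its top is 52 mm above the desk; pinch it from above across the 12 mm. It stays 45 mm outside the box when the tray is home.
- cover: Aluminium instrument cover lying flat on the tray, loose, anywhere and turned, 84 (x) x 54 (y) x 10 mm, about 0.12 kg. Origin at the middle of its underside, 5 mm above the desk; z up.
- window (a point): Centre of the oblong window (58 x 18 mm, long side along x) in the cover's upper face, level with the top of its dark frame: 12 mm above the cover's underside, 7 mm to +y of its origin. Axes as the cover's.
- stand: Black parking stand of the lamp, fixed, foot 104 x 66 mm. Its pocket (68 x 32 mm, long side along x, floor 8 mm and rim 28 mm above the desk) holds the lamp's head. Origin on the desk under the pocket's centre.
- lamp: Cordless line lamp standing lens down in the stand, loose, 149 mm tall, about 0.26 kg. Origin at the centre of the lens face at its lower end, z up along the handle, x along the lens. Head 64 (x) x 28 (y) mm, 24 mm tall; above it a straight grey handle, 40 (x) x 28 (y) mm, from 33 to 136 mm height, taken from above across its 28 mm; slimmer cap on top. Both ways round are equal.
- tall_vial: Bystander: black screw-top bottle, 48 mm wide, 90 mm tall, origin under its centre; leave alone.
- short_vial: Bystander: black screw-top bottle, 44 mm wide, 70 mm tall, origin under its centre; leave alone.
- tape_measure: Bystander: pocket tape measure, 66 x 78 x 40 mm; leave alone.
- padlock: Bystander: padlock lying flat, 57 x 38 x 18 mm; leave alone.
- carton: Bystander: carton, 62 x 155 x 98 mm tall, behind the box; leave alone.
- tape_roll: Bystander: roll of black tape lying flat, 64 mm wide, 19 mm tall; leave alone.

How it is judged:
By the outcome, as a careful person would: the job done as asked, in the order asked, and still so for the second after the job is handed in, while the arm keeps its last pose, push and grip.
It also fails if it takes over 58 s, if anything falls off the work surface, if the arm or the gripper's body presses on something with over 40 N, if the wrist force passes 120 N, or if a joint passes its speed limit or range.

## Robot

A 7-joint arm with a two-finger parallel gripper is mounted at the origin on a cart in front of the work surface, level with it; the furniture and walls round the work are solid. World frame = base frame: x ahead of the robot, y to its left, z up, the work surface at z = 0. Lengths are in m, angles in rad, forces in N, time in s.
With the tool pointing down it reaches from about 0.35 to 0.9 m from the base axis. Payload 8.1 kg.
Tool frame: the origin (TCP) lies at the very end of the fingers, on their centre line; the grasp point (between the pads) lies 19 mm behind it (arm.tcp_to_grasp is the distance from the TCP to the grasp point, in m); z points along the fingers, y is the line along which they close (so a half turn about z gives the same grasp; the last joint's range is limited). The gripper opens to 92 mm and grips with 3 to 60 N. Pads are 19 mm wide; open, the fingers measure 130 mm over their backs; the gripper's body (75 mm by 190 mm) begins 47 mm behind the grasp point.
Start: joints at [1.004, 0.434, 0.025, 1.573, -0.012, 1.134, -0.075], TCP at [0.28, -0.559, 0.227] pointing down, gripper open.
Joint ranges: [-2.62, 2.62], [-0.44, 2.09], [-1.27, 1.32], [0.08, 2.57], [-1.32, 4.46], [0.12, 2], [-2.74, 2.74]. Speed limits (rad/s): [2.22, 2.22, 3.01, 3.01, 3.14, 3.14, 3.14].

## Interface

Orientations are given as a rotation vector (axis times angle).
In Python, from cell import arm, get_image gives the robot as it stands (arm), with the cameras as plain functions.
- The arm moves only by the shell command python3 nudge.py 'ROWS' [FORCE]. ROWS is a JSON object whose key "motion" holds a list of rows, 1 to 10 of them, each of 5 numbers: dx, dy, dz in m, then a turn about the tool's z in rad, then the opening from 0.0 (shut) to 1.0 (fully open); each row shifts and turns the commanded pose from where the row before left it, along the tool's axes as they then stand; what a row does not reach is not made up. A row lasts 1/10 s, in which the tool goes at most 0.05 m and 0.15 rad, less where a joint would pass 70% of its speed; a pose out of reach is approached as far as the arm can. The fingers move at their own pace and stop on an object; FORCE is the grip in N (left out, the last holds). Time passes only in rows, so rows that do not move let the fingers close. It prints the time, the measured TCP pose, the force, the opening and the grip force at its end. Input that does not fit is refused with a message, and nothing moves.
- arm.observe(): the state, without advancing time (a new reading comes with each control period).
- get_image(name): name is "scene" or "top"; returns a dict with "image" (480x640x3 uint8, blue, green, red), "fx", "fy", "cx", "cy" (pixels), "cam_to_world" (4x4, takes a point from camera to world coordinates). Camera axes: x right, y down, z forward; pixel columns grow to the right and rows downward; lengths in m; the calibration is good to about 2 mm. A picture is of the moment at which its call begins. There is no depth.
- arm.sign_off(): hands the job in; it is judged then, once.
The state is a dict: "clock": time; "joints": joint angles; "dq": joint speeds; "joint_efforts": joint torques, N m; "position": TCP position; "ee_rot": TCP orientation; "force": force on the tool from outside, world axes, zero at the start; "ft_torque": the same for the moment, N m; "width": opening from 0.0 (shut) to 1.0 (fully open); "gripper_force": force on a finger pad.
Only numpy, scipy, OpenCV 4.12 (cv2) and the standard library are available. Lean on these libraries where they do the work, as an engineer would, in place of code of your own. Each camera call takes 0.05 s, during which the arm holds its last target. There are 200 camera calls.

## Working session

There is one attempt and no reset: what is moved stays moved. The work goes in short steps, Python scripts to look and compute and a shell command to move; the robot and the scene stay as the last step left them, time stands still between calls to the robot, and variables do not carry over. Pictures are saved under pics/ and viewed, at most 10 in all, crops included, and the job is handed in when it is done.

```bash
ls; mkdir -p pics
python3 - <<'E'
from cell import arm, get_image
import cv2,numpy as np
for n in("scene","top"):
    d=get_image(n); cv2.imwrite(f"pics/{n}0.png",d["image"]); np.save(f"pics/{n}0.npy",d,allow_pickle=True)
    print(n,d["fx"],d["fy"],d["cx"],d["cy"]); print(np.round(d["cam_to_world"],4))
print(arm.observe())
E
```

```text
cell.py
nudge.py
pics
scene 484.61472548733997 484.61472548733997 313.08526937692614 237.00403433107195
[[-0.8124 -0.334   0.4779  0.06  ]
 [-0.583   0.47   -0.6627  0.8674]
 [-0.0033 -0.817  -0.5766  0.6399]
 [ 0.      0.      0.      1.    ]]
top 474.6149258174345 474.6149258174345 316.9241689198672 237.71172637673
[[-8.0000e-04 -9.9690e-01  7.9300e-02  4.3520e-01]
 [-1.0000e+00  3.0000e-04 -6.9000e-03  1.8360e-01]
 [ 6.9000e-03 -7.9300e-02 -9.9680e-01  1.2755e+00]
 [ 0.0000e+00  0.0000e+00  0.0000e+00  1.0000e+00]]
{'clock': 0.1, 'joints': array([ 1.00438935,  0.43516979,  0.02497381,  1.57399859, -0.01157759,
        1.13399121, -0.07511552]), 'dq': array([-0.00177257, -0.00183321, -0.00137323, -0.00228645,  0.00041594,
        0.00039667,  0.00072917]), 'joint_efforts': array([ 3.72321170e-03, -6.69136262e+01,  9.87792425e-01, -3.15143538e+01,
       -6.05920935e-02,  3.73748050e-02,  6.24513723e-05]), 'position': array([ 0.27934092, -0.55859415,  0.22601612]), 'ee_rot': array([-3.05621535e+00, -7.21609795e-01,  7.39882680e-04]), 'force': array([-0.44557382, -0.60855426, -0.07790087]), 'ft_torque': array([0.01253215, 0.0056696 , 0.00072962]), 'gripper_force': 0.0, 'width': 1.0023962435505513}
```

View pics/scene0.png

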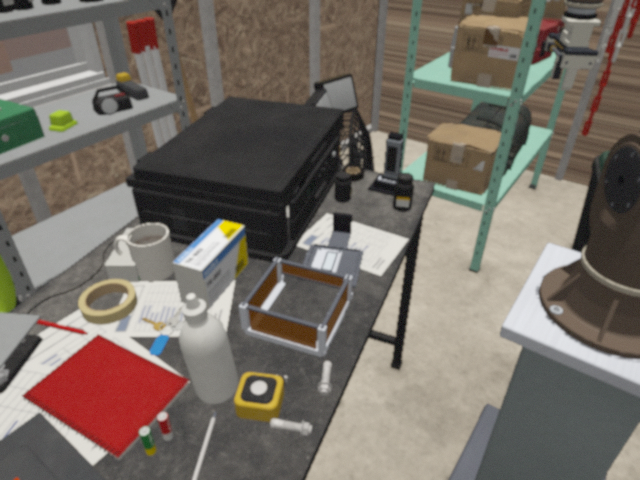

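View pics/top0.png

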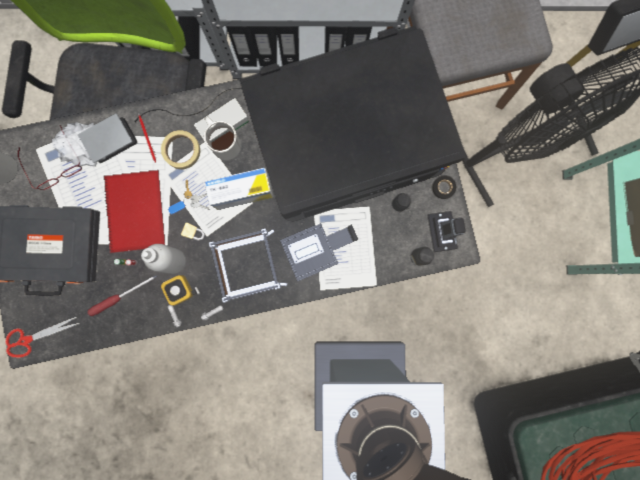

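Run:
```python
import cv2
t=cv2.imread("pics/top0.png");s=cv2.imread("pics/scene0.png")
cv2.imwrite("pics/topc.png",cv2.resize(t[170:310,200:340+20],None,fx=5,fy=4.2857 if 0 else 4.2,interpolation=cv2.INTER_CUBIC)[:600,:800])
a=cv2.resize(t[170:275,375:485],None,fx=5,fy=5,interpolation=cv2.INTER_CUBIC)
b=cv2.resize(s[130:215,320:440],None,fx=5,fy=5,interpolation=cv2.INTER_CUBIC)
cv2.imwrite("pics/lampt.png",cv2.resize(t[175:275,380:480],None,fx=4,fy=4,interpolation=cv2.INTER_CUBIC))
import numpy as np
c1=cv2.resize(t[180:270,385:475],(400,400),interpolation=cv2.INTER_CUBIC)
c2=cv2.resize(s[130:220,335:425],(400,400),interpolation=cv2.INTER_CUBIC)
cv2.imwrite("pics/lamp.png",np.hstack([c1,c2]))
cv2.imwrite("pics/scenec.png",cv2.resize(s[200:360,230:420],None,fx=3.7,fy=3.7,interpolation=cv2.INTER_CUBIC))
```

```text
(no output)
```

View pics/topc.png

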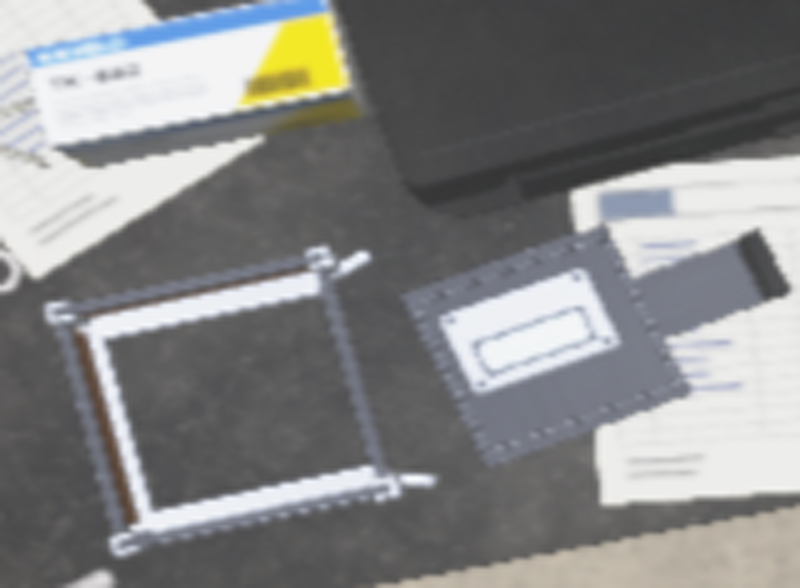

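View pics/lamp.png

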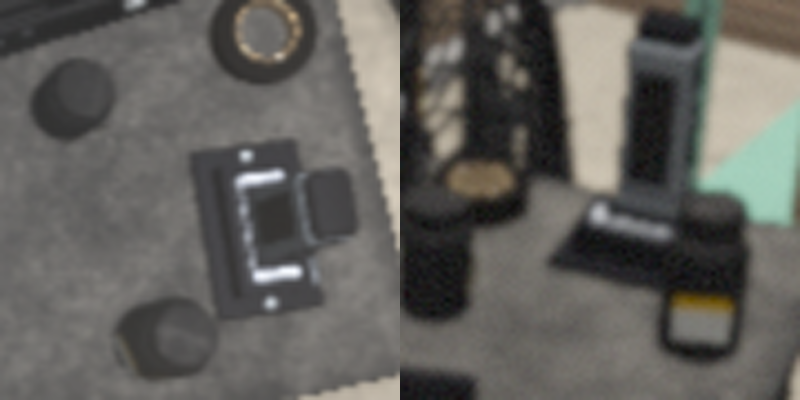

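View pics/scenec.png

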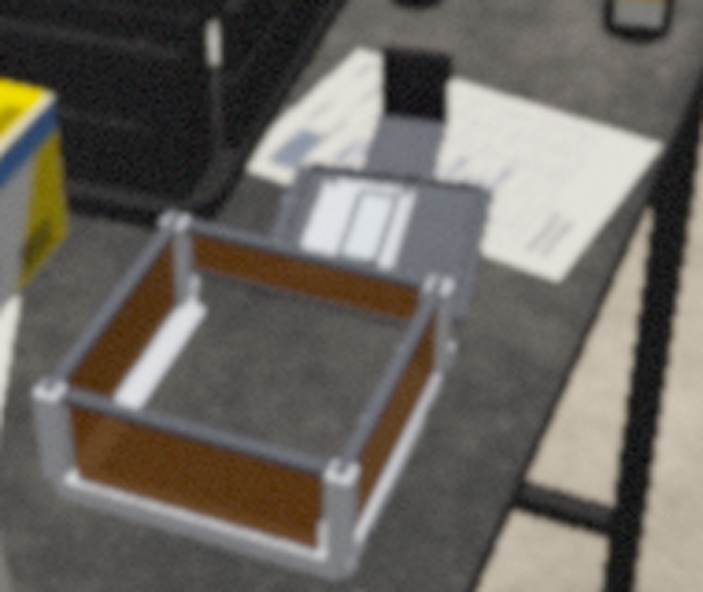

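```bash
cat > h.py <<'E'
import numpy as np,cv2
from cell import arm, get_image
def load(n): return np.load(f"pics/{n}.npy",allow_pickle=True).item()
def ray(d,p):
    M=d["cam_to_world"];v=M[:3,:3]@[(p[0]-d["cx"])/d["fx"],(p[1]-d["cy"])/d["fy"],1.];return M[:3,3],v/np.linalg.norm(v)
def cast(d,p,z):
    o,v=ray(d,p);return o+v*(z-o[2])/v[2]
def tri(d1,p1,d2,p2):
    (a,u),(b,v)=ray(d1,p1),ray(d2,p2)
    s=np.linalg.lstsq(np.c_[u,-v],b-a,rcond=None)[0];P,Q=a+s[0]*u,b+s[1]*v
    return (P+Q)/2,np.linalg.norm(P-Q)
def proj(d,P):
    M=np.linalg.inv(d["cam_to_world"]);c=M[:3,:3]@P+M[:3,3];return np.array([d["fx"]*c[0]/c[2]+d["cx"],d["fy"]*c[1]/c[2]+d["cy"]])
E
python3 - <<'E'
from h import *
t=load("top0")["image"];s=load("scene0")["image"]
for n,p in dict(tray=(310,268),tongue=(340,238),pull=(352,233),cover=(292,250),window=(307,251),post=(212,244),rimwall=(240,292),desk=(250,265),cap=(459,226),frame=(295,254)).items(): print(n,t[p[1],p[0]])
for x in range(300,350,2): print(x,t[262,x],end=' ')
print()
for n,p in dict(pull=(342,220),tray=(358,262),post=(322,328),cover=(318,258)).items(): print(n,s[p[1],p[0]])
# tray rim top corners and others, hand-picked from crops
T=load("top0");S=load("scene0")
f=lambda x,y:(x/5+200,y/4.2+170)
g=lambda x,y:(x/3.7+230,y/3.7+200)
for n,a,b in [("boxTL",(60,312),(52,388)),("boxTR",(318,262),(342,468)),("boxBR",(393,487),(440,288)),("boxBL",(125,543),(175,220))]: print(n,cast(T,f(*a),.069).round(4))
# scene corners
for b in [(52,388),(342,468),(440,288),(175,220)]: print("sc",cast(S,g(*b),.069).round(4))
for a in [(408,298),(605,232),(690,390),(490,462)]: print("tray",cast(T,f(*a),.010).round(4))
for a in [(740,235),(762,232),(788,290),(766,298)]: print("pull",cast(T,f(*a),.052).round(4))
for a in [(440,320),(580,270),(620,345),(482,392)]: print("cover",cast(T,f(*a),.015).round(4))
l=lambda x,y:(x/4.444+385,y/4.444+180)
for a in [(193,155),(297,142),(322,302),(220,318)]: print("foot",cast(T,l(*a),.008).round(4))
print("cap",cast(T,l(330,204),.157).round(4))
E
```

```text
tray [132 121 118]
tongue [136 125 122]
pull [79 77 76]
cover [244 239 236]
window [246 245 242]
post [143 132 128]
rimwall [244 240 238]
desk [91 90 91]
cap [73 71 72]
frame [210 196 190]
300 [155 144 140] 302 [134 123 120] 304 [133 121 118] 306 [132 121 117] 308 [133 121 117] 310 [133 122 118] 312 [133 122 118] 314 [135 124 120] 316 [135 123 119] 318 [135 123 120] 320 [135 123 120] 322 [134 123 119] 324 [134 123 119] 326 [135 124 120] 328 [134 123 120] 330 [138 126 123] 332 [148 135 131] 334 [137 126 122] 336 [135 124 121] 338 [187 172 169] 340 [214 198 195] 342 [214 197 193] 344 [216 202 198] 346 [216 201 199] 348 [226 223 222] 
pull [28 26 30]
tray [117 110 107]
post [179 174 173]
cover [229 225 224]
boxTL [0.5144 0.4422 0.069 ]
boxTR [0.5448 0.3113 0.069 ]
boxBR [0.4088 0.2723 0.069 ]
boxBL [0.3755 0.4071 0.069 ]
sc [0.5122 0.4426 0.069 ]
sc [0.3744 0.4067 0.069 ]
sc [0.4046 0.2784 0.069 ]
sc [0.5456 0.3117 0.069 ]
tray [0.5271 0.2693 0.01  ]
tray [0.5693 0.1639 0.01  ]
tray [0.4686 0.1188 0.01  ]
tray [0.4232 0.2252 0.01  ]
pull [0.563  0.0946 0.052 ]
pull [0.5649 0.0831 0.052 ]
pull [0.529  0.0699 0.052 ]
pull [0.524  0.0813 0.052 ]
cover [0.5128 0.2518 0.015 ]
cover [0.5446 0.1774 0.015 ]
cover [0.4969 0.1561 0.015 ]
cover [0.4673 0.2294 0.015 ]
foot [ 0.5976 -0.1256  0.008 ]
foot [ 0.6055 -0.1889  0.008 ]
foot [ 0.5083 -0.2018  0.008 ]
foot [ 0.4987 -0.1399  0.008 ]
cap [ 0.5521 -0.162   0.157 ]
```

```bash
python3 - <<'E'
from h import *
T=load("top0");S=load("scene0")
f=lambda x,y:(x/5+200,y/4.2+170)
g=lambda x,y:(x/3.7+230,y/3.7+200)
l=lambda x,y:(x/4.444+385,y/4.444+180); m=lambda x,y:((x-400)/4.444+335,y/4.444+130)
for n,a,b in [("pulltop",f(764,264),g(418,50)),("boxTL",f(60,312),g(52,388)),("boxBR",f(393,487),g(440,288)),("cap",l(331,204),m(668,22)),("window",f(535,340),g(370,226))]:
    P,e=tri(T,a,S,b);print(n,P.round(4),round(e,4))
for a in [(420,205),(620,150)]: print("case",cast(T,f(*a),0).round(3))
print("tallvial",cast(T,l(185,335),.09).round(3),"short",cast(T,l(85,88),.07).round(3))
print("case top corner z",[cast(T,f(420,180),z).round(3) for z in(.15,.25)])
E
python3 nudge.py '{"motion":[[0,0,-0.03,0,1],[0,0,-0.03,0,1]]}'; python3 -c "
from cell import arm, get_image;print(arm.observe()['joints'])"
```

```text
pulltop [0.5442 0.0821 0.0549] 0.0014
boxTL [0.5139 0.442  0.0677] 0.0015
boxBR [0.4084 0.2725 0.0632] 0.0006
cap [ 0.5521 -0.1635  0.1546] 0.0007
window [0.4991 0.2007 0.0155] 0.0024
case [0.588 0.264 0.   ]
case [0.624 0.156 0.   ]
tallvial [ 0.485 -0.099  0.09 ] short [ 0.629 -0.049  0.07 ]
case top corner z [array([0.584, 0.254, 0.15 ]), array([0.571, 0.248, 0.25 ])]
clock: 0.3
position: [0.2791, -0.5582, 0.2861]
ee_rot: [-3.054, -0.721, 0.002]
force: [0.1, -0.5, 0.7]
width: 0.999
gripper_force: 0.0
[ 1.00059749  0.39605254  0.03067359  1.48428356 -0.01234083  1.26477818
 -0.07446464]
```

```bash
python3 nudge.py '{"motion":[[0.02,-0.017,0,0,1],[0.03,-0.026,0,0,1],[0.03,-0.026,0,0,1],[0.03,-0.026,0,0,1],[0.03,-0.026,0,0,1],[0.03,-0.026,0,0,1],[0.03,-0.026,0,0,1],[0.03,-0.026,0,0,1],[0.03,-0.026,0,0,1],[0.03,-0.026,0,0,1]]}'; python3 nudge.py '{"motion":[[0.03,-0.026,0,0,1],[0.03,-0.026,0,0,1],[0.03,-0.026,0,0,1],[0.03,-0.026,0,0,1],[0.03,-0.026,0,0,1],[0.03,-0.026,0,0,1],[0.03,-0.026,0,0,1],[0.024,-0.02,0,0,1],[0,0,0,0.07,1],[0,0,0,0,1]]}'
cat > w.py <<'E'
# print the measured tool yaw, joints and the tool-axes offset to a target x y z [yaw of tool x, deg]
import sys
from h import *
from scipy.spatial.transform import Rotation as R
o=arm.observe();r=R.from_rotvec(o["ee_rot"]);M=r.as_matrix()
yaw=np.degrees(np.arctan2(M[1,0],M[0,0]))
print("pos",o["position"].round(4),"yaw",yaw.round(2),"q",o["joints"].round(2),"tilt",np.degrees(np.arccos(-M[2,2])).round(2),"F",o["force"].round(1),"g",o["gripper_force"],o["width"])
a=[float(v) for v in sys.argv[1:]]
if len(a)>2: print("tool offset",(M.T@(np.array(a[:3])-o["position"])).round(4))
if len(a)>3: print("turn",np.radians((yaw-a[3]+180)%360-180).round(3))
E
python3 w.py .5445 .0815 .021 22.5
```

```text
clock: 1.3
position: [0.4268, -0.2032, 0.2866]
ee_rot: [-3.058, -0.722, 0.0]
force: [0.4, 0.2, -0.3]
width: 1.003
gripper_force: 0.0
clock: 2.3
position: [0.5454, 0.0815, 0.2861]
ee_rot: [-3.081, -0.616, 0.002]
force: [-0.9, 0.1, -0.5]
width: 1.0
gripper_force: 0.0
pos [0.5454 0.0815 0.2861] yaw 22.6 q [ 0.04  0.3  -0.37  1.64  0.11  1.22 -1.53] tilt 0.07 F [-0.9  0.1 -0.5] g 0.0 0.9995565282611041
tool offset [-0.0005 -0.0003  0.2651]
turn 0.002
```

```bash
python3 nudge.py '{"motion":[[0,0,0.03,0,1],[0,0,0.045,0,1],[0,0,0.045,0,1],[0,0,0.045,0,1],[0,0,0.04,0,1],[0,0,0.03,0,1],[0,0,0.02,0,1],[0,0,0.01,0,1],[0,0,0,0,1]]}' ; python3 nudge.py '{"motion":[[0,0,0,0,0.6],[0,0,0,0,0.4],[0,0,0,0,0],[0,0,0,0,0],[0,0,0,0,0],[0,0,0,0,0],[0,0,0,0,0],[0,0,0,0,0]]}' 30; python3 w.py
```

```text
clock: 3.2
position: [0.5448, 0.0795, 0.0208]
ee_rot: [3.08, 0.615, -0.004]
force: [0.4, 0.2, -0.4]
width: 1.001
gripper_force: 0.0
clock: 4.0
position: [0.5456, 0.0805, 0.0217]
ee_rot: [3.081, 0.614, -0.0]
force: [0.4, -0.7, -0.2]
width: 0.356
gripper_force: 0.0
pos [0.5456 0.0805 0.0217] yaw 22.56 q [-0.03  0.59 -0.3   1.93  0.27  0.65 -1.67] tilt 0.0 F [ 0.4 -0.7 -0.2] g 0.0 0.3560792525732679
```

```bash
python3 nudge.py '{"motion":[[0,0,0,0,0],[0,0,0,0,0],[0,0,0,0,0],[0,0,0,0,0],[0,0,0,0,0],[0,0,0,0,0],[0,0,0,0,0]]}' 30; python3 w.py
```

```text
clock: 4.7
position: [0.5456, 0.0804, 0.0217]
ee_rot: [3.081, 0.614, -0.0]
force: [-0.0, -0.6, -0.1]
width: 0.129
gripper_force: 30.0
pos [0.5456 0.0804 0.0217] yaw 22.55 q [-0.03  0.59 -0.3   1.93  0.27  0.65 -1.67] tilt 0.01 F [-0.  -0.6 -0.1] g 29.98932659626007 0.1288618896769439
```

```bash
python3 nudge.py '{"motion":[[0,0,0,0.015,0],[0,0,0,0.03,0],[0,0,0,0.03,0],[0,0,0,0.03,0],[0,0,0,0.03,0],[0,0,0,0.015,0],[-0.003,0,0,0,0],[-0.005,0,0,0,0],[-0.005,0,0,0,0],[-0.003,0,0,0,0]]}'; python3 nudge.py '{"motion":[[0,0,0,0,0],[0,0,0,0,0]]}'; python3 w.py .490 .2387 .0217 14
python3 - <<'E'
from h import *
d=get_image("top");np.save("pics/top1.npy",d,allow_pickle=True)
cv2.imwrite("pics/top1.png",cv2.resize(d["image"][215:310,200:360],(800,475),interpolation=cv2.INTER_CUBIC))
E
```

```text
clock: 5.7
position: [0.5297, 0.0764, 0.0217]
ee_rot: [-3.118, -0.381, -0.0]
force: [1.2, -0.2, -2.4]
width: 0.127
gripper_force: 30.0
clock: 5.9
position: [0.5299, 0.0764, 0.0217]
ee_rot: [3.118, 0.382, -0.0]
force: [-0.7, 0.2, -1.1]
width: 0.13
gripper_force: 30.0
pos [0.5299 0.0764 0.0217] yaw 13.97 q [-0.05  0.57 -0.26  1.98  0.24  0.62 -1.79] tilt 0.02 F [-0.7  0.2 -1.1] g 29.991352558135986 0.1299702124252492
tool offset [ 0.0004 -0.1671 -0.    ]
turn -0.001
```

View pics/top1.png

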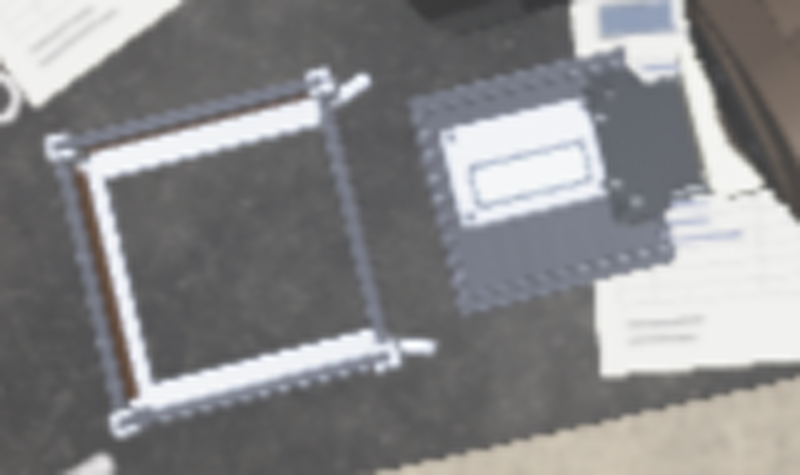

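Run:
```python
from h import *
d=load("top1");f=lambda p:(p[0]/5+200,p[1]/5+215)
C=lambda p,z:cast(d,f(p),z)[:2]
a=np.radians(104);X=np.array([np.cos(a),np.sin(a)]);Y=np.array([-X[1],X[0]]);c=np.array([.460,.359])
B=lambda P:(np.round((P-c)@X,4),np.round((P-c)@Y,4))
for n,p,z in [("railU",(105,175),.013),("railU",(325,125),.013),("railL",(150,380),.013),("railL",(378,335),.013),("flU",(365,82),.011),("flL",(432,347),.011),("trayU",(413,100),.01),("trayL",(463,312),.01),("trayUb",(625,52),.01),("trayLb",(672,258),.01),("postTL",(60,147),.069),("TR",(318,82),.069),("BR",(393,355),.069),("BL",(125,422),.069)]:
    print(n,B(C(p,z)))
```

```text
railU (np.float64(0.0585), np.float64(-0.0588))
railU (np.float64(-0.0612), np.float64(-0.0564))
railL (np.float64(0.0601), np.float64(0.0526))
railL (np.float64(-0.0622), np.float64(0.0588))
flU (np.float64(-0.0871), np.float64(-0.0738))
flL (np.float64(-0.0883), np.float64(0.0719))
trayU (np.float64(-0.1097), np.float64(-0.0583))
trayL (np.float64(-0.1087), np.float64(0.0579))
trayUb (np.float64(-0.226), np.float64(-0.0559))
trayLb (np.float64(-0.2234), np.float64(0.0571))
postTL (np.float64(0.0676), np.float64(-0.0726))
TR (np.float64(-0.0674), np.float64(-0.0732))
BR (np.float64(-0.0717), np.float64(0.0708))
BL (np.float64(0.0672), np.float64(0.0707))
```

```bash
python3 nudge.py '{"motion":[[0.001,-0.004,0,0,0],[0,-0.008,0,0,0],[0,-0.01,0,0,0],[0,-0.01,0,0,0],[0,-0.01,0,0,0],[0,-0.01,0,0,0],[0,-0.01,0,0,0],[0,-0.008,0,0,0]]}'; python3 w.py; python3 nudge.py '{"motion":[[0,-0.008,0,0,0],[0,-0.01,0,0,0],[0,-0.01,0,0,0],[0,-0.01,0,0,0],[0,-0.01,0,0,0],[0,-0.01,0,0,0],[0,-0.01,0,0,0],[0,-0.008,0,0,0],[0,-0.004,0,0,0]]}'; python3 w.py .490 .2387 .0217 14
```

```text
clock: 6.75
position: [0.5138, 0.1461, 0.0217]
ee_rot: [-3.118, -0.383, 0.0]
force: [-0.1, -2.0, -1.2]
width: 0.133
gripper_force: 30.0
pos [0.5138 0.1461 0.0217] yaw 14.01 q [-0.19  0.57 -0.25  1.98  0.23  0.62 -1.92] tilt 0.01 F [-0.1 -2.  -1.2] g 29.988228678703308 0.13253773166835164
clock: 7.65
position: [0.4945, 0.2237, 0.0217]
ee_rot: [-3.118, -0.384, 0.0]
force: [0.5, -0.9, -1.3]
width: 0.129
gripper_force: 30.0
pos [0.4945 0.2237 0.0217] yaw 14.03 q [-0.34  0.58 -0.25  1.96  0.23  0.63 -2.06] tilt 0.02 F [ 0.5 -0.9 -1.3] g 29.988151788711548 0.1290848635798451
tool offset [-0.0007 -0.0156 -0.    ]
turn 0.0
```

Smooth. Now creep to the stop.

```bash
python3 nudge.py '{"motion":[[0,-0.004,0,0,0],[0,-0.004,0,0,0],[0,-0.003,0,0,0],[0,-0.002,0,0,0],[0,0,0,0,0]]}'; python3 nudge.py '{"motion":[[0,-0.001,0,0,0],[0,-0.001,0,0,0]]}';python3 nudge.py '{"motion":[[0,-0.001,0,0,0],[0,-0.001,0,0,0]]}'; python3 w.py .490 .2387 .0217 14
```

```text
clock: 8.15
position: [0.4916, 0.2356, 0.0217]
ee_rot: [-3.118, -0.382, -0.0]
force: [-0.4, 0.9, -3.1]
width: 0.13
gripper_force: 30.0
clock: 8.35
position: [0.4914, 0.2367, 0.0217]
ee_rot: [3.118, 0.381, -0.0]
force: [0.2, -1.2, -1.3]
width: 0.129
gripper_force: 30.0
clock: 8.55
position: [0.4908, 0.2389, 0.0217]
ee_rot: [3.118, 0.382, -0.0]
force: [1.6, -2.5, -1.7]
width: 0.131
gripper_force: 30.0
pos [0.4908 0.2389 0.0217] yaw 13.95 q [-0.37  0.58 -0.25  1.95  0.23  0.64 -2.09] tilt 0.01 F [ 1.6 -2.5 -1.7] g 29.98822420835495 0.130542926052939
tool offset [-0.0008 -0.      0.    ]
turn -0.001
```

```bash
for i in 1; do python3 nudge.py '{"motion":[[0,-0.001,0,0,0],[0,0,0,0,0]]}'|grep -E "pos|force"; python3 nudge.py '{"motion":[[0,-0.001,0,0,0],[0,0,0,0,0]]}'|grep -E "pos|force";  python3 nudge.py '{"motion":[[0,-0.001,0,0,0],[0,0,0,0,0]]}'|grep -E "pos|force"; done
```

```text
position: [0.4909, 0.2389, 0.0217]
force: [1.4, -4.7, -0.3]
gripper_force: 30.0
position: [0.4909, 0.239, 0.0217]
force: [1.6, -7.1, 0.2]
gripper_force: 30.0
position: [0.4909, 0.239, 0.0217]
force: [2.3, -10.9, 2.2]
gripper_force: 30.0
```

```bash
python3 nudge.py '{"motion":[[0,0.003,0,0,0],[0,0,0,0,0.35],[0,0,0,0,0.35],[0,0,0,0,0.35],[0,0,0,0,0.35]]}'; python3 w.py; python3 nudge.py '{"motion":[[0,0,-0.01,0,0.35],[0,0,-0.03,0,0.35],[0,0,-0.04,0,0.35],[0,0,-0.05,0,0.5],[0,0,-0.05,0,0.8],[0,0,-0.05,0,1],[0,0,-0.03,0,1]]}'; python3 w.py .5521 -.1630 .28 8
```

```text
clock: 9.65
position: [0.4907, 0.2394, 0.0218]
ee_rot: [-3.118, -0.383, -0.0]
force: [-0.3, -0.2, -0.6]
width: 0.346
gripper_force: 0.0
pos [0.4907 0.2394 0.0218] yaw 13.99 q [-0.37  0.58 -0.25  1.95  0.23  0.64 -2.09] tilt 0.02 F [-0.3 -0.2 -0.6] g 0.0 0.3461985112908514
clock: 10.35
position: [0.4913, 0.2398, 0.2869]
ee_rot: [-3.116, -0.382, -0.008]
force: [0.3, 0.9, -0.8]
width: 0.646
gripper_force: 0.0
pos [0.4913 0.2398 0.2869] yaw 13.99 q [-0.31  0.28 -0.31  1.66  0.09  1.21 -1.97] tilt 0.32 F [ 0.3  0.9 -0.8] g 0.0 0.6457492754884854
tool offset [-0.0384  0.4056  0.0061]
turn 0.104
```

```bash
python3 nudge.py '{"motion":[[-0.002,0.02,0,0,1],[-0.004,0.04,0,0,1],[-0.004,0.045,0,0,1],[-0.004,0.045,0,0,1],[-0.004,0.045,0,0,1],[-0.004,0.045,0,0,1],[-0.004,0.045,0,0,1],[-0.004,0.045,0,0,1],[-0.004,0.04,0,0,1],[-0.004,0.0356,0,0,1]]}'; python3 nudge.py '{"motion":[[0,0,0,0.104,1],[0,0,0,0,1]]}' ;python3 w.py .5521 -.1632 .107 8
python3 - <<'E'
from h import *
d=get_image("scene");np.save("pics/s2.npy",d,allow_pickle=True)
e=get_image("top");np.save("pics/t2.npy",e,allow_pickle=True)
cv2.imwrite("pics/v2.png",np.hstack([cv2.resize(d["image"][90:220,330:430],(400,520),interpolation=cv2.INTER_CUBIC),cv2.resize(e["image"][225:300,200:275],(400,520),interpolation=cv2.INTER_CUBIC)]))
E
```

```text
clock: 11.35
position: [0.5515, -0.166, 0.2825]
ee_rot: [3.118, 0.381, 0.001]
force: [0.2, 0.4, 0.1]
width: 1.001
gripper_force: 0.0
clock: 11.55
position: [0.5515, -0.1647, 0.2822]
ee_rot: [-3.134, -0.213, -0.0]
force: [0.8, 1.2, 0.7]
width: 1.003
gripper_force: 0.0
pos [ 0.5515 -0.1647  0.2822] yaw 7.78 q [ 0.25  0.32 -0.08  1.61  0.03  1.22 -1.26] tilt 0.02 F [0.8 1.2 0.7] g 0.0 1.0031722702672923
tool offset [ 0.0008 -0.0014  0.1752]
turn -0.004
```

View pics/v2.png

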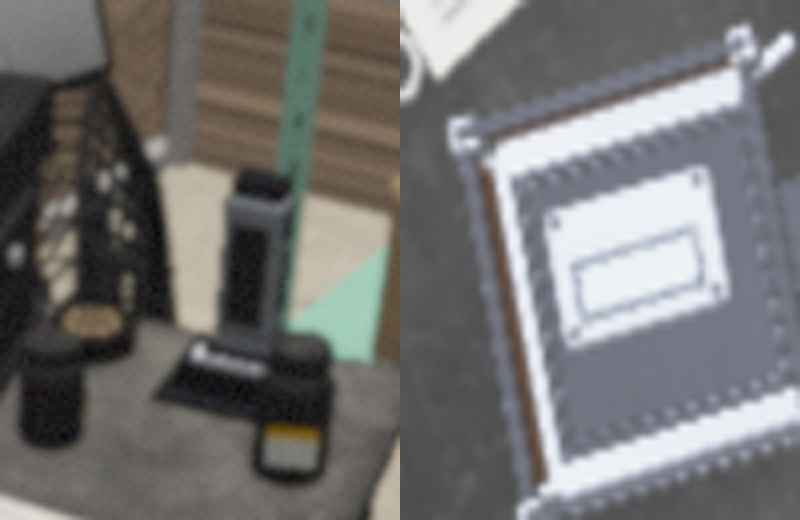

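```bash
python3 nudge.py '{"motion":[[0.0008,-0.0014,0.02,0,1],[0,0,0.03,0,1],[0,0,0.035,0,1],[0,0,0.03,0,1],[0,0,0.03,0,1],[0,0,0.02,0,1],[0,0,0.01,0,1],[0,0,0,0,0.6],[0,0,0,0,0.45],[0,0,0,0,0.45]]}'; python3 nudge.py '{"motion":[[0,0,0,0,0.38],[0,0,0,0,0.38],[0,0,0,0,0.38],[0,0,0,0,0.38],[0,0,0,0,0.38]]}' 10; python3 w.py .5521 -.1632 .107 8
python3 - <<'E'
from h import *
d=get_image("scene");np.save("pics/s3.npy",d,allow_pickle=True)
cv2.imwrite("pics/v3.png",cv2.resize(d["image"][80:200,345:445],(700,560),interpolation=cv2.INTER_CUBIC))
E
```

```text
clock: 12.65
position: [0.5533, -0.1623, 0.1081]
ee_rot: [3.133, 0.22, 0.003]
force: [0.2, 0.2, -0.6]
width: 0.789
gripper_force: 0.0
clock: 13.15
position: [0.5523, -0.1623, 0.1068]
ee_rot: [3.134, 0.219, -0.0]
force: [-0.2, -0.2, 0.0]
width: 0.392
gripper_force: 0.0
pos [ 0.5523 -0.1623  0.1068] yaw 8.01 q [ 0.25  0.48 -0.08  1.83  0.05  0.83 -1.29] tilt 0.0 F [-0.2 -0.2  0. ] g 0.0 0.39211161252152665
tool offset [-0.0004  0.0008 -0.0002]
turn 0.0
```

View pics/v3.png

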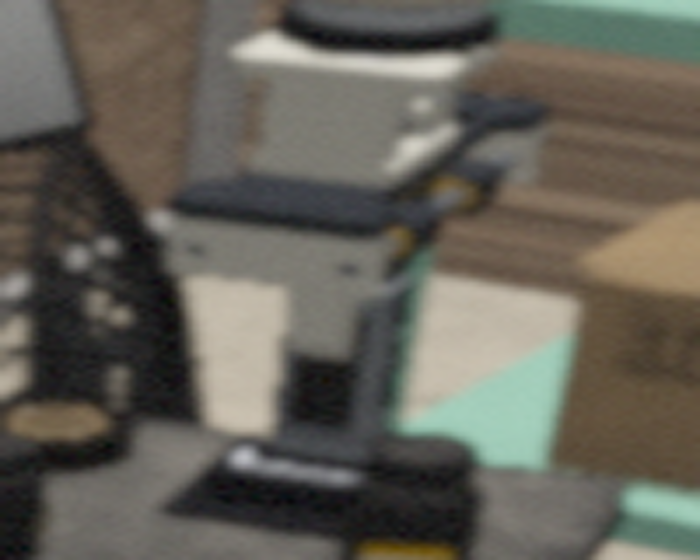

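```bash
python3 nudge.py '{"motion":[[0,0,0,0,0.3],[0,0,0,0,0.2],[0,0,0,0,0.2],[0,0,0,0,0.2]]}' 8; python3 nudge.py '{"motion":[[0,0,0,0,0.1],[0,0,0,0,0.1],[0,0,0,0,0.1]]}' 35; python3 w.py
```

```text
clock: 13.6
position: [0.5524, -0.1625, 0.1067]
ee_rot: [3.134, 0.219, 0.0]
force: [0.8, -0.6, -0.6]
width: 0.305
gripper_force: 8.0
clock: 13.9
position: [0.5524, -0.1624, 0.1067]
ee_rot: [3.134, 0.219, 0.0]
force: [0.7, -1.5, -0.7]
width: 0.306
gripper_force: 35.0
pos [ 0.5524 -0.1624  0.1067] yaw 8.0 q [ 0.25  0.48 -0.08  1.83  0.05  0.83 -1.29] tilt 0.01 F [ 0.7 -1.5 -0.7] g 34.95222508907318 0.3064398934692597
```

```bash
python3 nudge.py '{"motion":[[0,0,-0.01,0,0.1],[0,0,-0.02,0,0.1],[0,0,-0.03,0,0.1],[0,0,-0.04,0,0.1],[0,0,-0.04,0,0.1],[0,0,-0.03,0,0.1],[0,0,-0.01,0,0.1],[0,0,0,0,0.1]]}'; python3 w.py
python3 - <<'E'
from h import *
T=load("t2");S=load("s2")
def cover(d,c,z,thr):
    g=d["image"].min(axis=2);n,L,st,_=cv2.connectedComponentsWithStats((g>thr).astype(np.uint8),connectivity=4)
    l=L[int(c[1]),int(c[0])];
    m=(L==l).astype(np.uint8);cs,_=cv2.findContours(m,cv2.RETR_EXTERNAL,cv2.CHAIN_APPROX_NONE)
    P=np.array([cast(d,p[0],z)[:2] for p in max(cs,key=len)],np.float32)
    r=cv2.minAreaRect((P*1000));return l,m.sum(),np.round(r[0],1),np.round(r[1],1),r[2]
c=proj(T,np.array([.477,.366,.015]));print(c)
for th in(170,185,200): print("T",cover(T,(230,269+4) if 0 else (100/5.333+228-14+0,260/6.933+225),.015,th))
f=lambda p:(p[0]/5.3333+200,p[1]/6.9333+225)
W=np.array([cast(T,f(p),.017) for p in [(172,265),(297,228),(308,283),(185,322)]]);print(W.round(4),W.mean(0).round(4))
K=np.array([cast(T,f(p),.015) for p in [(143,218),(306,168),(330,298),(170,350)]]);print("cov",K.mean(0).round(4),[np.round(np.linalg.norm(K[i]-K[(i+1)%4]),4) for i in range(4)])
for A in(W,K):
    v=A[0]-A[1]+A[3]-A[2];print("ang",np.degrees(np.arctan2(v[1],v[0])).round(2))
cv2.imwrite("pics/sbox.png",cv2.resize(S["image"][240:360,240:360],(600,600),interpolation=cv2.INTER_CUBIC))
E
```

```text
clock: 14.7
position: [0.5528, -0.1622, 0.2878]
ee_rot: [3.133, 0.22, 0.003]
force: [-0.6, 0.1, -3.9]
width: 0.306
gripper_force: 34.9
pos [ 0.5528 -0.1622  0.2878] yaw 8.02 q [ 0.25  0.31 -0.08  1.6   0.03  1.23 -1.26] tilt 0.13 F [-0.6  0.1 -3.9] g 34.9492084980011 0.30579793635621527
[244.87483636 259.68779655]
T (np.int32(111), np.uint64(632), array([472.2, 368.6]), array([53.1, 84.3]), 13.025821685791016)
T (np.int32(42), np.uint64(570), array([472.4, 369. ]), array([52.2, 82.7]), 14.01314926147461)
T (np.int32(54), np.uint64(356), array([472.4, 368.7]), array([51.7, 81.6]), 12.967528343200684)
[[0.4676 0.399  0.017 ]
 [0.4817 0.3372 0.017 ]
 [0.4607 0.3315 0.017 ]
 [0.4459 0.3922 0.017 ]] [0.464 0.365 0.017]
cov [0.4702 0.3669 0.015 ] [np.float64(0.0831), np.float64(0.0512), np.float64(0.0815), np.float64(0.0523)]
ang 103.26
ang 103.66
```

View pics/sbox.png

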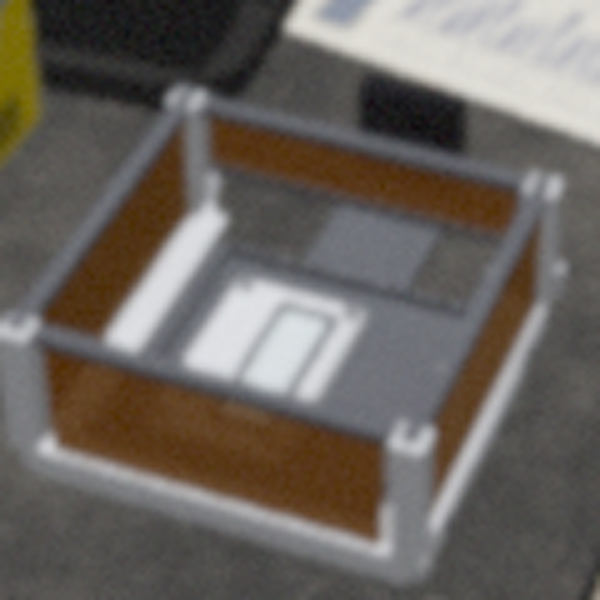

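```bash
python3 nudge.py '{"motion":[[-0.001,-0.02,0,0,0.1],[-0.001,-0.035,0,0,0.1],[-0.001,-0.04,0,0,0.1],[-0.001,-0.04,0,0,0.1],[-0.001,-0.04,0,0,0.1],[-0.001,-0.04,0,0,0.1],[-0.001,-0.04,0,0,0.1],[-0.001,-0.04,0,0,0.1],[-0.001,-0.04,0,0,0.1],[-0.001,-0.04,0,0,0.1]]}'; python3 nudge.py '{"motion":[[-0.001,-0.04,0,0,0.1],[-0.001,-0.04,0,0,0.1],[-0.001,-0.035,0,0,0.1],[0,-0.025,0,0,0.1],[0,-0.02,0,0,0.1],[0,0,0,-0.06,0.1],[0,0,0,-0.12,0.1],[0,0,0,-0.14,0.1],[0,0,0,-0.14,0.1],[0,0,0,-0.14,0.1]]}'; python3 nudge.py '{"motion":[[0,0,0,-0.14,0.1],[0,0,0,-0.14,0.1],[0,0,0,-0.14,0.1],[0,0,0,-0.14,0.1],[0,0,0,-0.14,0.1],[0,0,0,-0.14,0.1],[0,0,0,-0.14,0.1],[0,0,0,-0.087,0.1],[0,0,0,0,0.1],[0,0,0,0,0.1]]}'; python3 w.py .4652 .366 .1307 103.5
```

```text
clock: 15.7
position: [0.4886, 0.2086, 0.2843]
ee_rot: [3.133, 0.219, -0.006]
force: [0.6, -0.2, -3.5]
width: 0.301
gripper_force: 34.9
clock: 16.7
position: [0.464, 0.3649, 0.2839]
ee_rot: [2.925, 1.144, -0.007]
force: [-0.3, 0.6, -2.6]
width: 0.307
gripper_force: 34.9
clock: 17.7
position: [0.4644, 0.3651, 0.285]
ee_rot: [-1.947, -2.464, 0.004]
force: [-0.8, 0.4, -2.9]
width: 0.3
gripper_force: 34.9
pos [0.4644 0.3651 0.285 ] yaw 103.37 q [-0.29  0.42 -0.68  1.53  0.27  1.29 -0.77] tilt 0.16 F [-0.8  0.4 -2.9] g 34.948943853378296 0.3003985974504744
tool offset [0.0008 0.0013 0.1543]
turn -0.002
```

```bash
python3 nudge.py '{"motion":[[0.0008,0.0013,0.01,-0.002,0.1],[0,0,0.02,0,0.1],[0,0,0.03,0,0.1],[0,0,0.03,0,0.1],[0,0,0.025,0,0.1],[0,0,0.02,0,0.1],[0,0,0.01,0,0.1],[0,0,0.005,0,0.1],[0,0,0,0,0.1],[0,0,0,0,0.1]]}'; python3 w.py .4652 .366 .1307 103.5;  python3 - <<'E'
from h import *
S=get_image("scene");T=get_image("top");np.save("pics/s4.npy",S,allow_pickle=True);np.save("pics/t4.npy",T,allow_pickle=True)
# scene crop (235,200)-(365,350) x4 (400 px wide is 100 px); top crop x4
a=cv2.resize(S["image"][225:345,250:350],(500,600),interpolation=cv2.INTER_CUBIC)
b=cv2.resize(T["image"][215:315,205:255],(300,600),interpolation=cv2.INTER_CUBIC)
cv2.imwrite("pics/v4.png",np.hstack([a,b]))
E
```

```text
clock: 18.7
position: [0.4664, 0.3673, 0.1376]
ee_rot: [1.942, 2.469, 0.002]
force: [-0.4, 0.6, -2.7]
width: 0.3
gripper_force: 34.9
pos [0.4664 0.3673 0.1376] yaw 103.62 q [-0.32  0.55 -0.63  1.72  0.38  0.99 -0.86] tilt 0.08 F [-0.4  0.6 -2.7] g 34.949228167533875 0.2996980323454746
tool offset [-0.001  -0.0015  0.0069]
turn 0.002
```

View pics/v4.png

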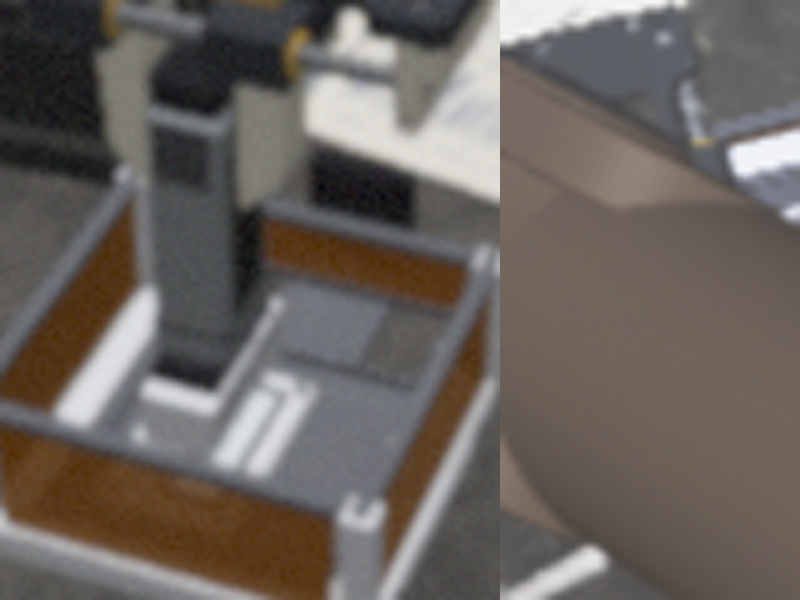

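```bash
python3 - <<'E'
from h import *
S=load("s4")
f=lambda p,o:(p[0]/5-.4+o[0],p[1]/5-.4+o[1])
z=.1376-.0987
L=np.array([cast(S,f(p,(250,225)),z) for p in [(145,397),(215,412),(283,308)]])
print(L.round(4),"centre",((L[0]+L[2])/2).round(4),np.linalg.norm(L[0]-L[1]),np.linalg.norm(L[2]-L[1]),np.degrees(np.arctan2(*(L[1]-L[2])[[1,0]])))
a=np.radians(103.5);X=np.array([np.cos(a),np.sin(a)])
U=np.array([cast(S,f(p,(240,240)),.017) for p in [(282,303),(337,317)]]);print(U.round(4),np.linalg.norm(U[0]-U[1]),"win",(U.mean(0)[:2]+X*.029).round(4))
# the same from the top picture: frame corners seen earlier, half pixel corrected
T=load("t2");W=np.array([cast(T,(p[0]/5.3333-.4+200,p[1]/6.9333-.43+225),.017) for p in [(172,265),(297,228),(308,283),(185,322)]]);print("wtop",W.mean(0).round(4))
# lens height: front corner seen along its ray at the known xy
o,v=ray(S,f((215,412),(250,225)));P=np.array([.4664,.3673]);A=P+X*.032+np.array([-X[1],X[0]])*.014
t=((A-o[:2])@v[:2])/(v[:2]@v[:2]);print("lens z~",(o+t*v).round(4),A.round(4))
E
python3 w.py .4652 .366 .1307 103.5
```

```text
[[0.4869 0.3825 0.0389]
 [0.4616 0.374  0.0389]
 [0.4752 0.3145 0.0389]] centre [0.481  0.3485 0.0389] 0.026647472545036216 0.06099648480302649 102.8658291126965
[[0.4823 0.3377 0.017 ]
 [0.4609 0.3319 0.017 ]] 0.022173442535976896 win [0.4648 0.363 ]
wtop [0.4651 0.366  0.017 ]
lens z~ [0.4448 0.3947 0.0641] [0.4453 0.3951]
pos [0.4665 0.3673 0.1377] yaw 103.62 q [-0.32  0.55 -0.63  1.72  0.38  0.99 -0.86] tilt 0.1 F [-0.1  0.6 -2.2] g 34.94928181171417 0.3036729816034438
tool offset [-0.0009 -0.0016  0.007 ]
turn 0.002
```

Run:
```python
from h import *
S=load("s4");f=lambda p:(p[0]/5-.4+250,p[1]/5-.4+225)
for z in (.060,.0629,.066):
    L=np.array([cast(S,f(p),z) for p in [(143,388),(215,408),(283,302)]]);print(z,((L[0]+L[2])/2).round(4),np.linalg.norm(L[0]-L[1]).round(4),np.linalg.norm(L[2]-L[1]).round(4))
g=S["image"].astype(int)
# brightness down the front face of the head under the white edge
for x in (286,289,292): print(x,[int(g[y,x].mean()) for y in range(295,325)])
```

```text
0.06 [0.4689 0.3638 0.06  ] 0.0274 0.0601
0.0629 [0.4669 0.3663 0.0629] 0.0273 0.0598
0.066 [0.4647 0.369  0.066 ] 0.0271 0.0595
286 [68, 62, 52, 46, 38, 44, 94, 159, 200, 215, 206, 178, 144, 129, 125, 128, 127, 123, 128, 130, 127, 118, 110, 94, 77, 79, 84, 82, 69, 64]
289 [75, 73, 60, 45, 38, 32, 50, 105, 168, 204, 214, 202, 173, 142, 130, 127, 126, 127, 127, 124, 121, 117, 115, 108, 95, 80, 79, 86, 79, 68]
292 [78, 76, 64, 55, 43, 39, 47, 71, 131, 185, 206, 201, 175, 143, 123, 121, 120, 121, 124, 135, 152, 160, 153, 130, 112, 90, 76, 80, 83, 74]
```

```bash
python3 nudge.py '{"motion":[[-0.0009,-0.0014,0.003,0.002,0.1],[0,0,0.003,0,0.1],[0,0,0.001,0,0.1],[0,0,0,0,0.1],[0,0,0,0,0.1]]}'; python3 w.py .4651 .366 .1307 103.5
```

```text
clock: 19.3
position: [0.4649, 0.3656, 0.1297]
ee_rot: [1.945, 2.467, -0.0]
force: [0.2, -1.0, -2.8]
width: 0.301
gripper_force: 34.9
pos [0.4649 0.3656 0.1297] yaw 103.52 q [-0.33  0.56 -0.63  1.73  0.39  0.98 -0.86] tilt 0.0 F [ 0.2 -1.  -2.8] g 34.94931757450104 0.3012783870696108
tool offset [ 0.0004  0.0003 -0.001 ]
turn 0.0
```

```bash
python3 nudge.py '{"motion":[[0,0,-0.001,0,0.1],[0,0,0,0,0.1],[0,0,0,0,0.1],[0,0,0,0,0.1],[0,0,0,0,0.1]]}'; python3 w.py .4651 .366 .1307 103.5
python3 - <<'E'
from h import *
a=load("top0")["image"].astype(int);b=get_image("top")["image"].astype(int)
D=abs(a-b).max(2)
for n,(x0,x1,y0,y1) in dict(shortvial=(388,415,188,214),tallvial=(408,436,243,270),roll=(428,460,172,202),padlock_tape=(155,208,220,310),carton=(203,270,165,208)).items(): print(n,(D[y0:y1,x0:x1]>40).sum())
o=arm.observe();print(o["position"].round(4),abs(o["dq"]).max().round(4),o["force"].round(1))
E
```

```text
clock: 19.8
position: [0.4649, 0.3655, 0.1307]
ee_rot: [1.945, 2.467, -0.0]
force: [0.5, 0.2, -3.5]
width: 0.304
gripper_force: 34.9
pos [0.4649 0.3655 0.1307] yaw 103.52 q [-0.33  0.56 -0.63  1.73  0.38  0.98 -0.86] tilt 0.01 F [ 0.5  0.2 -3.5] g 34.94918882846832 0.30365987144898493
tool offset [0.0004 0.0003 0.    ]
turn 0.0
shortvial 0
tallvial 0
roll 0
padlock_tape 853
carton 0
[0.4649 0.3655 0.1307] 0.0016 [-0.2  0.5 -4.1]
```

Run:
```python
from h import *
a=load("top0")["image"].astype(int)
for n in("t2","t4"):
    D=abs(a-load(n)["image"].astype(int)).max(2)>40;ys,xs=np.nonzero(D[220:310,155:208]);print(n,len(xs),(xs.min()+155,xs.max()+155,ys.min()+220,ys.max()+220) if len(xs) else "")
D=abs(load("scene0")["image"].astype(int)-load("s4")["image"].astype(int)).max(2)>50
print("scene tape measure",D[370:420,232:286].sum(),"carton/padlock",D[222:300,172:235].sum())
```

```text
t2 0 
t4 957 (np.int64(157), np.int64(207), np.int64(220), np.int64(298))
scene tape measure 0 carton/padlock 33
```

```bash
python3 -c "
from cell import arm, get_image;print(arm.sign_off())"
```

```text
the job is handed in; nothing more can be done
None
```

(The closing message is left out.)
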